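# Stage a sample and hold the changer's gate ajar

### The job

Lift the orange-lidded sample jar out of the blue bin and stand it upright in the ringed seat of the little stand, ready to be loaded. Then unlatch the sample changer's gate: its barrel bolt has sagged and its nose hooks behind the bent yellow lip of the keeper, so lift the bolt by its red knob while drawing it back, and swing the gate about 10 cm open at its free edge, towards the robot. The gate springs shut, so do not let go at the end: finish while still holding the gate ajar by the red knob, at rest, with the bolt drawn; never fling the gate wide, and leave the bottle and beaker where they are.

Things in the scene. Friction and masses are not known exactly. Their poses are not given: they have to be found in the camera images.
- jar: Loose sample jar standing upright in the bin: white cylinder 42 mm diameter, 42 mm tall, with an orange lid 45 mm diameter and 18 mm tall on top (60 mm overall, about 0.12 kg). Origin: centre of its underside; z up when upright.
- bin: Blue open bin fixed to the bench, 190 x 190 mm outside, 60 mm high, walls and floor 5 mm thick. Origin: centre of its underside; x and y along its sides. The jar stands on its floor, within 25 mm of the centre along each side. Bin and stand may be on either side of the changer.
- seat (a point): Centre of the ringed seat on the fixed stand, on the seat's floor, 12 mm above the bench (z up). The stand is a 120 x 120 mm aluminium plate 12 mm thick; the seat is a green disc inside a dark ring 72 mm in inner diameter and 5 mm high. The jar goes here, upright, within 16 mm of the centre.
- changer: Fixed sample changer: guarded enclosure 360 mm wide, walls 142 mm high, carousel inside, gate across its front. Origin: bench level, in the gate's plane, midway between the posts. x points from the gate into the enclosure (away from the robot), y along the shut gate from the latch post (y = -152 mm) to the hinge post (y = +170 mm), z up.
- knob: Red upright round knob on the barrel bolt, 18 mm diameter. Origin at its foot on the axis of the 12 mm rod, z up; it rises 57 mm from there. Gate shut, bolt home and sagging: origin at (0, -50, 175) mm in the changer's frame. Best gripped from above, fingers closing across the rod (changer's x), tips 15 mm or more above the origin. Moves with bolt and gate; does not turn on its own.
- gate (a joint): Gate angle about its upright hinge, rad: 0 shut, grows as the free edge swings towards the robot (clockwise seen from above), to 1.2. Free edge 285 mm from the hinge, so 10 cm there is 0.35 rad; knob 205 mm from the hinge with the bolt home. A spring shuts it: 0.36 N m when shut plus 0.6 N m per rad, 2 to 4 N at the knob.
- gate_hinge (a point): Point on the gate's upright hinge axis, 150 mm above the bench, at (0, +155) mm in the changer's frame.
- keeper_lip (a point): Top of the bent-up yellow lip of the dark steel keeper on the latch post, at (0, -152, 168) mm in the changer's frame; 6 mm thick along y. The keeper's two cheeks reach 205 mm above the bench. The rod also passes two dark staples on the gate, 30 mm wide, 16 mm long, 207 mm above the bench, at y = -100 and +60 mm when shut.
- bolt_slide (a joint): How far the bolt is drawn back, m: 0 home, grows towards the hinge along the rod (changer's +y when shut), to 0.055; friction about 1 N, stays where left. Starts at 0 to 0.005. Unless lifted it stops at about 0.008: its turned-down nose meets the keeper's lip. Beyond 0.028 the nose is clear of the keeper and the gate can swing. Drawn means more than 0.035.
- bolt_lift (a joint): How far the bolt is lifted in its tall worn staples, m: 0 sagging, up to 0.018; falls by its own weight (2.7 N). The nose clears the keeper's lip at 0.009 or more; lift 0.012 to 0.014 to be sure, until drawn clear. The keeper's cheeks keep the gate shut while the nose is in.
- bottle: Amber bottle, 60 mm diameter, 130 mm tall, bystander. Origin: centre of its underside.
- beaker: Glass beaker, 68 mm diameter, 90 mm tall, bystander. Origin: centre of its underside.
There are look-alikes about, which are no part of the job. Of the things like the jar, leave any that is pink or purple; of the rest the smaller one is meant.

How it is judged:
By the outcome, as a careful person would: the job done as asked, in the order asked, and still so for the second after the job is handed in, while the arm keeps its last pose, push and grip.
It also fails if it takes over 59 s, if anything falls off the work surface, if the arm or the gripper's body presses on something with over 40 N, if the wrist force passes 120 N, or if a joint passes its speed limit or range.

### The arm

A 6-joint arm with a two-finger parallel gripper is mounted at the origin on the work surface. World frame = base frame: x ahead of the robot, y to its left, z up, the work surface at z = 0. Lengths are in m, angles in rad, forces in N, time in s.
With the tool pointing down it reaches from about 0.425 to 0.95 m from the base axis. Payload 3.5 kg.
Tool frame: the origin (TCP) lies midway between the tips of the shut fingers; the grasp point (between the pads) lies 19 mm behind it; z points along the fingers, y is the direction in which the jaws open and shut (so a half turn about z gives the same grasp; the last joint's range is limited). The gripper opens to 85 mm and grips with 20 to 120 N. Pads are 22 mm wide; open, the fingers measure 114 mm over their backs; the gripper's body (76 mm by 85 mm) begins 54 mm behind the grasp point. The pads swing forward as they close: fully open they stand 13 mm farther back than shut.
Start: joints at [1.179, 0.286, 1.577, -0, 1.279, -0.15], TCP at [0.162, 0.655, 0.231] pointing down, gripper open.
Joint ranges: [-2.77, 2.77], [-0.9, 2.22], [0.21, 2.48], [-1.53, 4.67], [0.24, 2.81], [-2.84, 2.84]. Speed limits (rad/s): [2.79, 2.79, 3.14, 3.14, 3.14, 3.14].

### API

Orientations are given as a unit quaternion [x, y, z, w].
In Python, from plant import * gives the robot as it stands.
- The arm moves only by the shell command python3 -m jog 'ROWS' [FORCE]. ROWS is a JSON object of lists of equal length, an entry for each row: "travel": the shift along the world's x, y, z in mm, a list of three; "dr": the turn, a rotation vector about the world's x, y, z in degrees, a list of three; "jaw": the closure in counts, from 0 (fully open) to 255 (shut). In form: {"travel": [[x, y, z], ...], "dr": [[wx, wy, wz], ...], "jaw": [jaw, ...]}. A call has 1 to 5 rows; each row shifts and turns the commanded pose from where the row before left it; what a row does not reach is not made up. A row lasts 1/12 s, in which the tool goes at most 41.7 mm and 7.16 degrees, less where a joint would pass 70% of its speed; a pose out of reach is approached as far as the arm can. A call is refused whole if a number of a shift passes 41.7 or a number of a turn 7.16, either way. A call with a gripper value outside its range is refused whole. The fingers move at their own pace and stop on an object; FORCE is the grip in N (left out, the last holds). Time passes only in rows, so rows that do not move let the fingers close. It gives the time, the measured TCP pose, the force and the opening at its end, in the units of the state.
- get_state(): the state, without advancing time (a new reading comes with each control period).
- read_camera(name): name is "side" or "top"; returns the picture (480x640x3 uint8, red, green, blue); there is no depth.
- camera_info(name): a dict with "K" (3x3 intrinsics, pixels), "R" (3x3) and "t" (3): a world point X has camera coordinates R X + t. Camera axes: x right, y down, z forward; pixel columns grow to the right and rows downward; lengths in m; the calibration is good to about 2 mm. A picture is of the moment at which its call begins. camera_info takes no time and is no camera call.
- sign_off(): hands the job in, once; it reports no verdict.
The state is a dict: "time": time; "qpos": joint angles; "dq": joint speeds; "joint_efforts": joint torques, N m; "eef_pos": TCP position; "tcp_rot": TCP orientation; "contact_force": force on the tool from outside, world axes, zero at the start; "wrist_torque": the same for the moment, N m; "opening": opening from 0.0 (shut) to 1.0 (fully open).
Only numpy, scipy, OpenCV 4.12 (cv2) and the standard library are available. Lean on these libraries where they do the work, as an engineer would, in place of code of your own. Each camera call takes 0.05 s, during which the arm holds its last target. There are 200 camera calls.

## Working session

There is one attempt and no reset: what is moved stays moved. The work goes in short steps, Python scripts to look and compute and a shell command to move; the robot and the scene stay as the last step left them, time stands still between calls to the robot, and variables do not carry over. Pictures are saved under pics/ and viewed, about 8 in all and at most 12, crops included, and the job is handed in when it is done.

```bash
mkdir -p pics; python3 - <<'E'
from plant import *
import cv2
for n in("top","side"):
    cv2.imwrite(f"pics/{n}0.png",read_camera(n)[:,:,::-1])
    c=camera_info(n);print(n,c["K"],c["R"],c["t"])
print(get_state())
E
```

```text
top [[567.07432056   0.         328.67950301]
 [  0.         567.07432056 234.72432649]
 [  0.           0.           1.        ]] [[ 0.00191234 -0.99999706 -0.00149204]
 [-0.99424307 -0.00174149 -0.10713398]
 [ 0.10713106  0.00168833 -0.99424347]] [-0.0336427   0.49330239  1.7152799 ]
side [[557.56085395   0.         326.83240839]
 [  0.         557.56085395 245.63056608]
 [  0.           0.           1.        ]] [[ 0.9863773  -0.16441311  0.00530627]
 [-0.12146087 -0.74968629 -0.65055186]
 [ 0.11093729  0.64104509 -0.75944329]] [-0.49434213  0.10951134  1.59866329]
{'time': 0.1, 'qpos': array([ 1.17899503e+00,  2.87115893e-01,  1.57802648e+00,  1.02323416e-05,
        1.27856962e+00, -1.50005041e-01]), 'dq': array([ 1.61112712e-03, -1.83670561e-03, -2.26764730e-03, -6.34005454e-05,
        4.99890418e-03,  2.58031819e-03]), 'joint_efforts': array([ 6.02256332e-04, -4.07298911e+01, -2.93698418e+01, -1.57244804e-04,
        3.45679378e-03, -1.21729980e-05]), 'eef_pos': array([0.16137345, 0.65482505, 0.23006183]), 'tcp_rot': array([ 1.20605227e-01,  9.92699983e-01, -1.01970851e-03, -2.88287472e-04]), 'contact_force': array([-0.89076813,  0.22721429, -0.55058968]), 'wrist_torque': array([-0.01847957,  0.03347204,  0.00131159]), 'opening': 0.995826644695721}
```

View pics/top0.png

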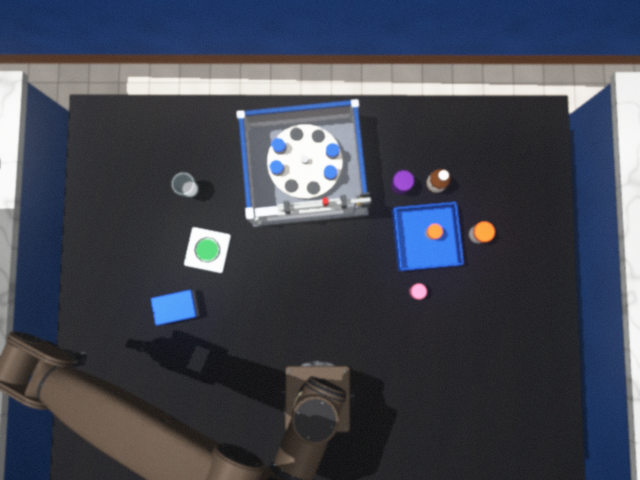

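View pics/side0.png

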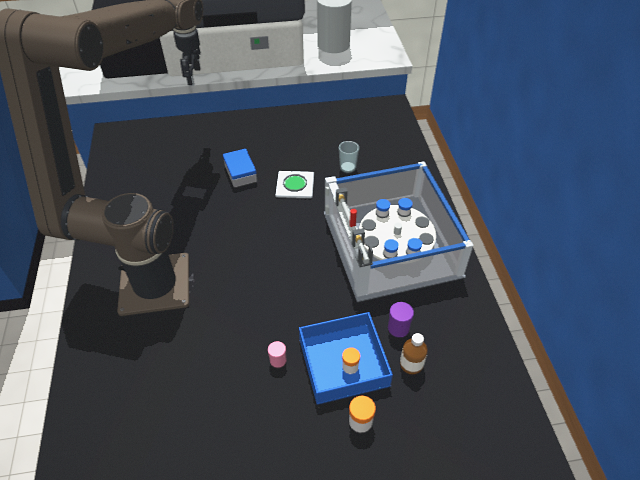

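The top view shows the jar lid at (435,231) in the bin, with a bigger orange decoy at (484,232), purple at (403,181) and pink at (418,291). The green seat is at (207,250), the red knob at (326,201) and the hinge post at (250,212). The side view agrees: lid (351,356), seat (295,183), knob (353,217).

```bash
cat > h.py <<'E'
from plant import *
import cv2, numpy as np
def ray(n,uv):
    c=camera_info(n);K,R,t=map(np.array,(c["K"],c["R"],c["t"]))
    d=R.T@np.linalg.solve(K,[*uv,1]);return -R.T@t,d
def plane(n,uv,z):
    o,d=ray(n,uv);return o+d*(z-o[2])/d[2]
def tri(a,b):
    o,d=ray("top",a);p,e=ray("side",b)
    s=np.linalg.lstsq(np.c_[d,-e],p-o,rcond=None)[0]
    A,B=o+d*s[0],p+e*s[1];return (A+B)/2,np.linalg.norm(A-B)
def proj(n,X):
    c=camera_info(n);v=c["K"]@(c["R"]@np.array(X)+c["t"]);return v[:2]/v[2]
RNG=dict(orange=((5,150,120),(20,255,255)),green=((50,120,60),(75,255,255)),red=((0,180,90),(4,255,255)),blue=((105,150,60),(125,255,255)))
def blobs(img,col,box=None,amin=8):
    m=cv2.inRange(cv2.cvtColor(img,cv2.COLOR_RGB2HSV),*map(np.array,RNG[col]))
    if box: z=np.zeros_like(m);x0,y0,x1,y1=box;z[y0:y1,x0:x1]=m[y0:y1,x0:x1];m=z
    n,l,s,c=cv2.connectedComponentsWithStats(m)
    return m,[(s[i][:5].tolist(),c[i].round(1).tolist()) for i in range(1,n) if s[i][4]>=amin]
E
python3 - <<'E'
from h import *
I={n:cv2.imread(f"pics/{n}0.png")[:,:,::-1].copy() for n in("top","side")}
for n in I:
    for c in("orange","green","red"): print(n,c,blobs(I[n],c)[1])
for box,z,nm in(((392,200,468,275),.06,"bin"),((235,95,370,220),.142,"chg")):
    m,b=blobs(I["top"],"blue",box);print(nm,b)
    pts=np.array([plane("top",(u,v),z)[:2] for v,u in np.argwhere(m)],np.float32)
    r=cv2.minAreaRect(pts);print(nm,r,cv2.boxPoints(r).round(3).tolist())
# crops
a=cv2.resize(I["top"][90:230,230:385],None,fx=3.6,fy=3.6,interpolation=cv2.INTER_CUBIC)
b=cv2.resize(I["side"][160:300,310:480],None,fx=3.6,fy=3.6,interpolation=cv2.INTER_CUBIC)
a=cv2.resize(a,(400,400*140//155));b=cv2.resize(b,(400,400*140//170))
h=max(len(a),len(b));p=lambda q:cv2.copyMakeBorder(q,0,h-len(q),0,0,cv2.BORDER_CONSTANT)
cv2.imwrite("pics/crop1.png",np.hstack([p(a),p(b)])[:,:,::-1])
E
```

```text
top orange [([432, 171, 12, 16, 102], [436.3, 180.1]), ([474, 221, 21, 22, 362], [484.1, 231.1]), ([428, 225, 14, 13, 139], [434.2, 231.3])]
top green [([197, 240, 20, 19, 302], [206.5, 249.3])]
top red []
side orange [([404, 339, 22, 19, 231], [413.4, 349.8]), ([351, 349, 8, 8, 29], [354.6, 352.3]), ([343, 355, 17, 11, 64], [350.6, 361.8]), ([349, 395, 27, 29, 384], [363.7, 409.8])]
side green [([255, 39, 4, 5, 19], [256.4, 40.9]), ([285, 176, 20, 13, 200], [294.4, 182.4])]
side red [([350, 209, 6, 18, 78], [352.8, 217.3])]
bin [([392, 201, 73, 70, 4074], [427.2, 236.4])]Traceback (most recent call last):
  File "<stdin>", line 7, in <module>
  File "h.py", line 7, in plane
    o,d=ray(n,uv);return o+d*(z-o[2])/d[2]
        ~~~^^^^^^
  File "h.py", line 4, in ray
    c=camera_info(n);K,R,t=map(np.array,(c["K"],c["R"],c["t"]))
ValueError: time passes only in moves, steps and waits
```

```bash
python3 - <<'E'
s=open('h.py').read()
s=s.replace("def ray","CI={n:camera_info(n) for n in('top','side')}\ndef ray",1).replace("c=camera_info(n);","c=CI[n];")
s=s.replace("red=((0,180,90),(4,255,255))","red=((0,150,80),(5,255,255))").replace("orange=((5,150,120)","orange=((6,150,150)")
open('h.py','w').write(s)
E
cat > a.py <<'E'
from h import *
I={n:cv2.imread(f"pics/{n}0.png")[:,:,::-1].copy() for n in("top","side")}
print(blobs(I["top"],"red",(315,190,340,210),2)[1])
for box,z,nm in(((392,200,468,275),.06,"bin"),((235,95,370,220),.142,"chg")):
    m,b=blobs(I["top"],"blue",box);print(nm,b)
    pts=np.array([plane("top",(u,v),z)[:2] for v,u in np.argwhere(m)],np.float32)
    r=cv2.minAreaRect(pts);print(nm,r,cv2.boxPoints(r).round(3).tolist())
print("lid top",plane("top",(434.5,231.3),.065),"lid tri",tri((434.5,231.3),(351,356)))
print("seat",plane("top",(206.5,249.3),.012),plane("side",(294.4,182.4),.012))
a=cv2.resize(I["top"][180:230,240:380],(800,286),interpolation=cv2.INTER_CUBIC)
b=cv2.resize(I["side"][170:270,315:385],(210,300),interpolation=cv2.INTER_CUBIC)
b=cv2.copyMakeBorder(b,0,0,0,590,cv2.BORDER_CONSTANT)
cv2.imwrite("pics/crop1.png",np.vstack([a,b])[:,:,::-1])
E
python3 a.py
```

```text
[([323, 198, 5, 7, 23], [325.0, 200.9])]
bin [([392, 201, 73, 70, 4074], [427.2, 236.4])]
bin ((0.4869537055492401, -0.33065134286880493), (0.19752535223960876, 0.2020997852087021), 5.448602199554443) [[0.3790000081062317, -0.23899999260902405], [0.39800000190734863, -0.4410000145435333], [0.5950000286102295, -0.421999990940094], [0.5759999752044678, -0.22100000083446503]]
chg [([246, 101, 104, 14, 406], [297.6, 107.4]), ([354, 108, 13, 84, 304], [360.3, 150.8]), ([239, 120, 11, 86, 328], [244.3, 162.9]), ([272, 139, 13, 12, 114], [278.1, 144.7]), ([327, 144, 11, 12, 107], [332.0, 149.9]), ([271, 161, 12, 12, 105], [276.4, 166.8]), ([325, 166, 11, 12, 109], [330.0, 171.8])]
chg ((0.7236485481262207, 0.045730918645858765), (0.2802119553089142, 0.3507016599178314), 6.053065299987793) [[0.5659999847412109, 0.20499999821186066], [0.6029999852180481, -0.14300000667572021], [0.8809999823570251, -0.11400000005960464], [0.843999981880188, 0.23499999940395355]]
lid top [ 0.50011613 -0.35069684  0.065     ] lid tri (array([ 0.50192618, -0.35193202,  0.05874531]), np.float64(0.0021795942646146314))
seat [0.44896829 0.34468404 0.012     ] [0.44880664 0.34432311 0.012     ]
```

View pics/crop1.png

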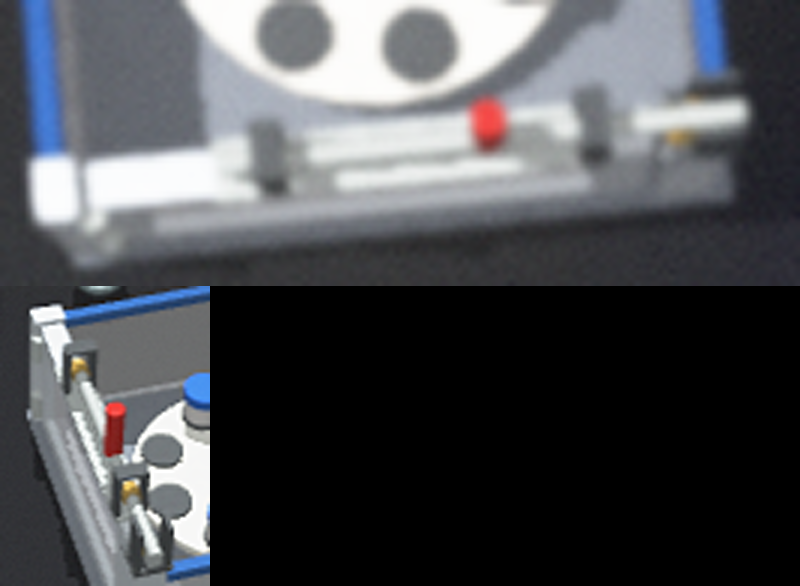

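The crop shows the knob top at about (325.6,200) in the top image, the staples either side of it, and the bolt nose in the keeper at the right.

```bash
python3 - <<'E'
from h import *
# knob blob centre: side is body middle (z~.204)
print(tri((325.2,200.9),(352.8,217.3)))
for z in(.205,.215,.232):print(z,plane("top",(325.2,200.9),z),plane("side",(352.8,217.3),z))
print("knob top via top disc",plane("top",(325.6,200.1),.232), "side top",plane("side",(353,210),.232))
y=np.deg2rad(6.05);c,s=np.cos(y),np.sin(y);R=np.array([[c,-s],[s,c]])
# changer origin from rim-box centre and from hinge post
k=plane("top",(325.6,200.1),.232)[:2]
O=k-R@[0,-.05];print("O",O,"hinge",O+R@[0,.155])
for P in((0,-.10,.207),(0,.06,.207),(0,-.152,.2)):print(P,proj("top",[*(O+R@P[:2]),P[2]]),proj("side",[*(O+R@P[:2]),P[2]]))
print("rim centre in changer",R.T@(np.array([.7236,.0457])-O))
E
python3 -m jog '{"travel":[[26,-28,0],[26,-28,0],[26,-28,0],[26,-28,0],[26,-28,0]],"dr":[[0,0,-7],[0,0,-7],[0,0,-7],[0,0,-7],[0,0,-7]],"jaw":[0,0,0,0,0]}'
python3 -m jog '{"travel":[[26,-28,0],[26,-28,0],[26,-28,0],[26,-28,0],[26,-28,0]],"dr":[[0,0,-7],[0,0,-7],[0,0,-7],[0,0,-7],[0,0,-7]],"jaw":[0,0,0,0,0]}'
```

```text
(array([ 0.56743744, -0.02316933,  0.20575411]), np.float64(0.001723872274156759))
0.205 [ 0.56843698 -0.02321403  0.205     ] [ 0.56672628 -0.02255189  0.205     ]
0.215 [ 0.56675227 -0.02329429  0.215     ] [ 0.56448088 -0.03179914  0.215     ]
0.232 [ 0.56388827 -0.02343072  0.232     ] [ 0.56066369 -0.04751947  0.232     ]
knob top via top disc [ 0.56609679 -0.02451502  0.232     ] side top [ 0.5663392  -0.02157066  0.232     ]
O [0.56082698 0.02520649] hinge [0.54449055 0.17934319]
(0, -0.1, 0.207) [343.61946576 199.76509906] [358.41488498 230.74799589]
(0, 0.06, 0.207) [286.1175689  205.69036683] [341.06392432 189.73382242]
(0, -0.152, 0.2) [362.1388885  198.27404843] [364.4242381  247.09550565]
rim centre in changer [0.16402636 0.00322369]
time: 0.52
eef_pos: [0.2922, 0.5137, 0.2307]
tcp_rot: [0.416, 0.909, -0.001, -0.0]
contact_force: [0.5, 0.4, 0.3]
opening: 1.006
time: 0.93
eef_pos: [0.4222, 0.3737, 0.2309]
tcp_rot: [0.67, 0.742, -0.0, -0.0]
contact_force: [0.6, 0.8, 0.2]
opening: 1.004
```

```bash
python3 -m jog '{"travel":[[4,-38,0],[4,-38,0],[4,-38,0],[4,-38,0],[4,-38,0]],"dr":[[0,0,0],[0,0,0],[0,0,0],[0,0,0],[0,0,0]],"jaw":[0,0,0,0,0]}' | sed -n 2p
python3 -m jog '{"travel":[[4,-38,0],[4,-38,0],[4,-38,0],[4,-38,0],[4,-38,0]],"dr":[[0,0,0],[0,0,0],[0,0,0],[0,0,0],[0,0,0]],"jaw":[0,0,0,0,0]}' | sed -n 2p
python3 -m jog '{"travel":[[4,-38,0],[4,-38,0],[4,-38,0],[4,-38,0],[4,-38,0]],"dr":[[0,0,0],[0,0,0],[0,0,0],[0,0,0],[0,0,0]],"jaw":[0,0,0,0,0]}' | sed -n 2p
python3 -m jog '{"travel":[[4,-38,0],[4,-38,0],[4,-38,0],[5,-40,-20],[0,0,-30]],"dr":[[0,0,0],[0,0,0],[0,0,0],[0,0,0],[0,0,0]],"jaw":[0,0,0,0,0]}'
python3 - <<'E'
from h import *
I=read_camera("side");cv2.imwrite("pics/s1.png",cv2.resize(I[200:440,260:480],(733,600*800//800*240*733//(220*600)) if 0 else (550,600))[:,:,::-1])
E
```

```text
eef_pos: [0.4411, 0.1836, 0.2308]
eef_pos: [0.4611, -0.0064, 0.231]
eef_pos: [0.4811, -0.1964, 0.2309]
time: 2.6
eef_pos: [0.4999, -0.3537, 0.1863]
tcp_rot: [0.67, 0.742, -0.001, 0.006]
contact_force: [-0.8, 0.2, 0.2]
opening: 1.002
```

View pics/s1.png

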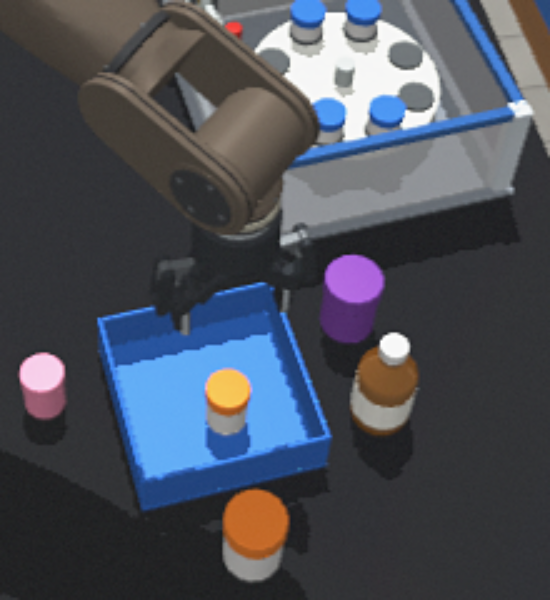

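The side crop shows the fingers straddling the jar's position above the bin, clear of the walls, the purple jar and the bottle. Descending now.

```bash
python3 -m jog '{"travel":[[2,2,-30],[0,0,-30],[0,0,-30],[0,0,-30],[0,0,-20]],"dr":[[0,0,0],[0,0,0],[0,0,0],[0,0,0],[0,0,0]],"jaw":[0,0,0,0,0]}'
python3 -m jog '{"travel":[[0,0,-10],[0,0,0],[0,0,0],[0,0,0],[0,0,0]],"dr":[[0,0,0],[0,0,0],[0,0,0],[0,0,0],[0,0,0]],"jaw":[0,0,70,90,110]}' 35
python3 -m jog '{"travel":[[0,0,0],[0,0,0],[0,0,0],[0,0,0],[0,0,0]],"dr":[[0,0,0],[0,0,0],[0,0,0],[0,0,0],[0,0,0]],"jaw":[200,255,255,255,255]}' 35
```

```text
time: 3.07
eef_pos: [0.4985, -0.3412, 0.0394]
tcp_rot: [0.668, 0.744, 0.0, -0.003]
contact_force: [-0.5, 1.2, -1.3]
opening: 1.003
time: 3.48
eef_pos: [0.5015, -0.3447, 0.0351]
tcp_rot: [0.668, 0.744, -0.0, 0.002]
contact_force: [-0.3, 0.5, 1.0]
opening: 0.601
time: 3.9
eef_pos: [0.5013, -0.3447, 0.0352]
tcp_rot: [0.668, 0.744, -0.0, 0.002]
contact_force: [-1.8, 0.4, 5.9]
opening: 0.514
```

Grip is about 6 mm off centre in y (the fast descent shed some travel), so I'm regripping centred.

```bash
python3 -m jog '{"travel":[[0,0,0],[0,0,0],[0,-3,-1],[0,-3,-1],[0,-1,-1]],"dr":[[0,0,0],[0,0,0],[0,0,0],[0,0,0],[0,0,0]],"jaw":[60,60,60,60,60]}' |sed -n '2p;5p'
python3 -m jog '{"travel":[[0,0,0],[0,0,0],[0,0,0],[0,0,0],[0,0,0]],"dr":[[0,0,0],[0,0,0],[0,0,0],[0,0,0],[0,0,0]],"jaw":[200,255,255,255,255]}' 40 
python3 -m jog '{"travel":[[0,0,0],[0,0,10],[0,0,20],[0,0,25],[0,0,30]],"dr":[[0,0,0],[0,0,0],[0,0,0],[0,0,0],[0,0,0]],"jaw":[255,255,255,255,255]}'
python3 -m jog '{"travel":[[0,0,30],[0,0,30],[0,0,25],[0,0,15],[0,0,0]],"dr":[[0,0,0],[0,0,0],[0,0,0],[0,0,0],[0,0,0]],"jaw":[255,255,255,255,255]}'
python3 - <<'E'
from h import *
I=read_camera("side");cv2.imwrite("pics/s2.png",cv2.resize(I[200:440,260:480],(550,600))[:,:,::-1])
E
```

```text
eef_pos: [0.5001, -0.3511, 0.0294]
opening: 0.764
time: 4.73
eef_pos: [0.5002, -0.3506, 0.0297]
tcp_rot: [0.668, 0.744, -0.0, -0.0]
contact_force: [0.6, -0.3, -1.3]
opening: 0.513
time: 5.15
eef_pos: [0.499, -0.3495, 0.1142]
tcp_rot: [0.668, 0.744, 0.0, -0.002]
contact_force: [2.0, -1.1, -1.5]
opening: 0.512
time: 5.57
eef_pos: [0.502, -0.3522, 0.2208]
tcp_rot: [0.668, 0.744, -0.0, 0.005]
contact_force: [0.7, -0.2, -2.1]
opening: 0.512
```

View pics/s2.png

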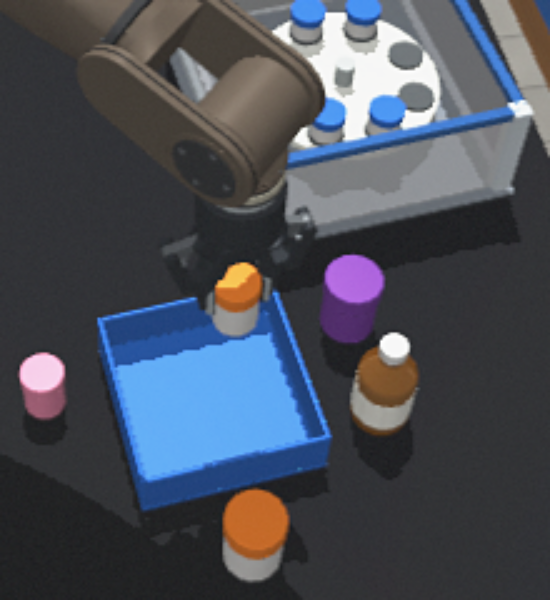

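The jar is held upright above the bin. Carrying it to the stand.

```bash
python3 -m jog '{"travel":[[-8,20,0],[-8,34,0],[-8,34,0],[-8,34,0],[-8,34,0]],"dr":[[0,0,0],[0,0,0],[0,0,0],[0,0,0],[0,0,0]],"jaw":[255,255,255,255,255]}' |sed -n 2p
python3 -m jog '{"travel":[[-2,34,0],[-2,34,0],[-2,34,0],[-2,34,0],[-2,34,0]],"dr":[[0,0,0],[0,0,0],[0,0,0],[0,0,0],[0,0,0]],"jaw":[255,255,255,255,255]}' |sed -n 2p
python3 -m jog '{"travel":[[0,34,0],[0,34,0],[0,34,0],[0,34,0],[0,34,0]],"dr":[[0,0,0],[0,0,0],[0,0,0],[0,0,0],[0,0,0]],"jaw":[255,255,255,255,255]}' |sed -n 2p
python3 -m jog '{"travel":[[0,34,0],[0,34,0],[0,34,0],[0,34,0],[0,15,0]],"dr":[[0,0,0],[0,0,0],[0,0,0],[0,0,0],[0,0,0]],"jaw":[255,255,255,255,255]}' 
```

```text
eef_pos: [0.4584, -0.1925, 0.2122]
eef_pos: [0.4485, -0.0228, 0.2127]
eef_pos: [0.4485, 0.1469, 0.2126]
time: 7.28
eef_pos: [0.4484, 0.2992, 0.2124]
tcp_rot: [0.667, 0.745, -0.001, -0.001]
contact_force: [0.4, 0.4, -1.8]
opening: 0.512
```

```bash
python3 -m jog '{"travel":[[0,25,0],[0,15,-20],[0,5,-25],[0,0,-25],[0,0,-25]],"dr":[[0,0,0],[0,0,0],[0,0,0],[0,0,0],[0,0,0]],"jaw":[255,255,255,255,255]}' |sed -n 2p
python3 -m jog '{"travel":[[0,0,-20],[0,0,-20],[0,0,-15],[0,0,-5],[0,0,0]],"dr":[[0,0,0],[0,0,0],[0,0,0],[0,0,0],[0,0,0]],"jaw":[255,255,255,255,255]}'
```

```text
eef_pos: [0.4485, 0.3412, 0.1166]
time: 8.12
eef_pos: [0.4477, 0.34, 0.0564]
tcp_rot: [0.668, 0.744, -0.003, -0.001]
contact_force: [-0.9, 0.1, -1.3]
opening: 0.513
```

```bash
python3 -m jog '{"travel":[[1,4,-8],[0,0,-6],[0,0,-3],[0,0,-1],[0,0,0]],"dr":[[0,0,0],[0,0,0],[0,0,0],[0,0,0],[0,0,0]],"jaw":[255,255,255,255,255]}'
```

```text
time: 8.53
eef_pos: [0.4512, 0.3453, 0.0418]
tcp_rot: [0.668, 0.744, -0.0, 0.0]
contact_force: [0.8, -0.2, -1.2]
opening: 0.512
```

```bash
python3 -m jog '{"travel":[[-1,0,-2],[-1,0,-2],[0,0,-1],[0,0,0],[0,0,0]],"dr":[[0,0,0],[0,0,0],[0,0,0],[0,0,0],[0,0,0]],"jaw":[255,255,255,255,255]}'
```

```text
time: 8.95
eef_pos: [0.4492, 0.3453, 0.0369]
tcp_rot: [0.668, 0.744, 0.0, 0.0]
contact_force: [1.2, -0.3, -0.8]
opening: 0.518
```

```bash
python3 -m jog '{"travel":[[0,0,0],[0,0,0],[0,0,0],[0,0,0],[0,0,0]],"dr":[[0,0,0],[0,0,0],[0,0,0],[0,0,0],[0,0,0]],"jaw":[115,105,90,60,20]}' 30
python3 -m jog '{"travel":[[0,0,0],[0,0,0],[0,0,0],[0,0,20],[0,0,30]],"dr":[[0,0,0],[0,0,0],[0,0,0],[0,0,0],[0,0,0]],"jaw":[0,0,0,0,0]}'
python3 -m jog '{"travel":[[0,0,30],[0,0,30],[0,0,30],[0,-30,30],[0,-40,10]],"dr":[[0,0,0],[0,0,0],[0,0,0],[0,0,0],[0,0,0]],"jaw":[0,0,0,0,0]}'
python3 -m jog '{"travel":[[0,-40,0],[0,-40,0],[0,-40,0],[0,-40,20],[0,-40,20]],"dr":[[0,0,0],[0,0,0],[0,0,0],[0,0,0],[0,0,0]],"jaw":[0,0,0,0,0]}'
python3 - <<'E'
from h import *
I={n:read_camera(n) for n in("top","side")}
for n in I:
    print(n,blobs(I[n],"orange",(170,220,245,280) if n=="top" else (265,140,330,210))[1],blobs(I[n],"red",(310,190,345,230) if n=="top" else (340,195,370,235),2)[1])
a=cv2.resize(I["side"][130:290,240:400],(600,600))
cv2.imwrite("pics/s3.png",a[:,:,::-1])
print(proj("side",[.449,.3445,.072]),proj("top",[.449,.3445,.072]))
E
```

```text
time: 9.37
eef_pos: [0.4494, 0.3454, 0.037]
tcp_rot: [0.668, 0.744, 0.0, 0.0]
contact_force: [0.5, -0.1, 0.5]
opening: 0.882
time: 9.78
eef_pos: [0.4465, 0.3438, 0.0836]
tcp_rot: [0.668, 0.744, -0.004, -0.001]
contact_force: [-0.4, 0.7, -1.2]
opening: 0.999
time: 10.2
eef_pos: [0.4513, 0.2777, 0.2221]
tcp_rot: [0.667, 0.745, 0.004, 0.002]
contact_force: [0.9, -1.1, 0.6]
opening: 1.002
time: 10.62
eef_pos: [0.4477, 0.0797, 0.2527]
tcp_rot: [0.668, 0.744, -0.001, -0.001]
contact_force: [1.5, 0.8, 0.7]
opening: 1.0
top [([196, 241, 15, 14, 158], [203.1, 247.6])] [([323, 198, 5, 7, 25], [325.2, 201.0])]
side [([289, 165, 13, 13, 96], [295.2, 171.3])] [([350, 209, 7, 18, 95], [352.9, 217.3])]
[293.73550315 168.77574301] [202.22520831 247.64941615]
```

View pics/s3.png

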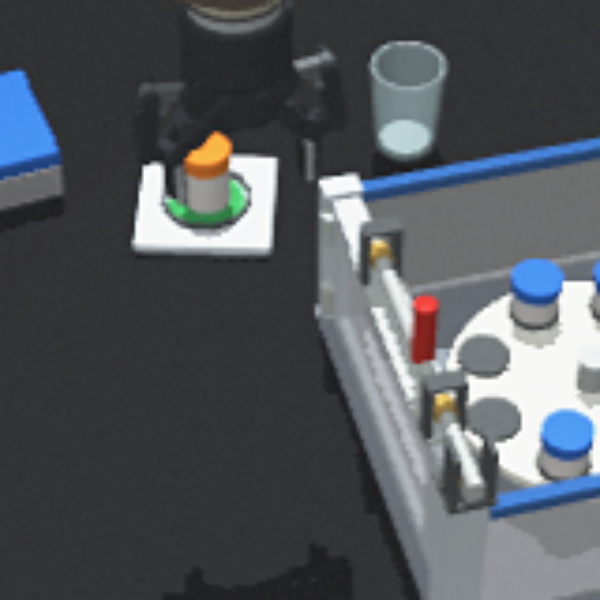

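The jar stands upright inside the ring, about 2–3 mm off the seat centre: top lid blob (203.1,247.6) vs (202.2,247.6) expected. The knob hasn't moved. Going above it.

```bash
python3 -m jog '{"travel":[[20,-20,10],[30,-26,5],[30,-26,0],[25,-22,0],[10,-8,0]],"dr":[[0,0,0],[0,0,0],[0,0,0],[0,0,0],[0,0,0]],"jaw":[0,0,0,0,0]}'
python3 -m jog '{"travel":[[0,0,0],[0,0,0]],"dr":[[0,0,0],[0,0,0]],"jaw":[0,0]}'
```

```text
time: 11.13
eef_pos: [0.5664, -0.0228, 0.2678]
tcp_rot: [0.669, 0.743, -0.0, 0.0]
contact_force: [-1.3, 0.3, -0.2]
opening: 0.996
time: 11.3
eef_pos: [0.5638, -0.02, 0.2675]
tcp_rot: [0.668, 0.744, -0.0, -0.001]
contact_force: [-1.4, 0.9, 0.4]
opening: 0.999
```

```bash
python3 -m jog '{"travel":[[2,-3,-12],[0,0,-18],[0,0,-18],[0,0,-14],[0,0,-8]],"dr":[[0,0,0],[0,0,0],[0,0,0],[0,0,0],[0,0,0]],"jaw":[0,0,0,0,0]}'
python3 -m jog '{"travel":[[0,0,0],[0,0,0]],"dr":[[0,0,0],[0,0,0]],"jaw":[40,60]}' 50
python3 - <<'E'
from h import *
I=read_camera("side")
cv2.imwrite("pics/s4.png",cv2.resize(I[170:290,300:420],(600,600))[:,:,::-1])
E
```

```text
time: 11.72
eef_pos: [0.5639, -0.022, 0.1955]
tcp_rot: [0.668, 0.745, -0.001, -0.002]
contact_force: [-0.1, -0.1, -1.2]
opening: 1.001
time: 11.88
eef_pos: [0.5656, -0.0229, 0.1982]
tcp_rot: [0.668, 0.744, -0.0, -0.0]
contact_force: [0.8, 1.0, 0.6]
opening: 0.772
```

View pics/s4.png

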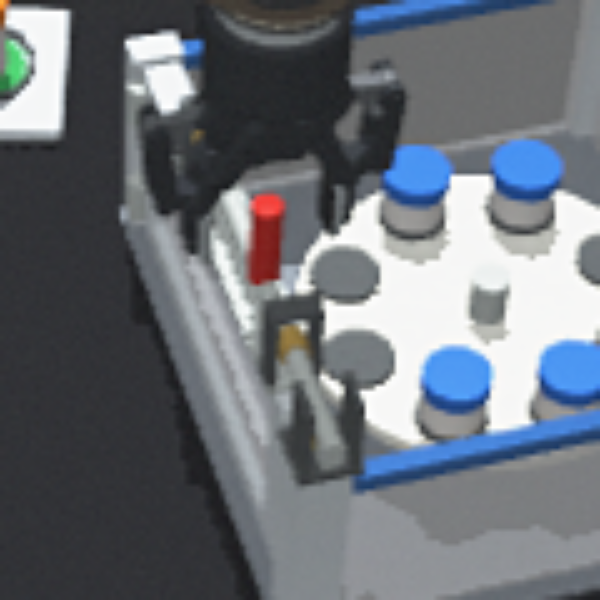

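The knob at (266,240) sits midway between the fingertips, (193,250) and (335,232). Closing.

```bash
python3 -m jog '{"travel":[[0,0,0],[0,0,-1],[0,0,0],[0,0,0],[0,0,0]],"dr":[[0,0,0],[0,0,0],[0,0,0],[0,0,0],[0,0,0]],"jaw":[110,150,180,210,255]}' 50
python3 -m jog '{"travel":[[0,0,0],[0,0,0],[0,0,0],[0,0,0]],"dr":[[0,0,0],[0,0,0],[0,0,0],[0,0,0]],"jaw":[255,255,255,255]}' 50
```

```text
time: 12.35
eef_pos: [0.5662, -0.0238, 0.1982]
tcp_rot: [0.668, 0.744, -0.0, -0.0]
contact_force: [-2.1, 0.6, 1.0]
opening: 0.196
time: 12.68
eef_pos: [0.5663, -0.0238, 0.1981]
tcp_rot: [0.668, 0.744, -0.0, 0.0]
contact_force: [-2.8, -0.0, 4.9]
opening: 0.198
```

```bash
python3 -m jog '{"travel":[[0,0,4],[0,0,5],[0,0,4],[0,0,0],[0,0,0]],"dr":[[0,0,0],[0,0,0],[0,0,0],[0,0,0],[0,0,0]],"jaw":[255,255,255,255,255]}'
python3 - <<'E'
from h import *
I=read_camera("side")
cv2.imwrite("pics/s5.png",cv2.resize(I[170:290,300:420],(600,600))[:,:,::-1])
E
```

```text
time: 13.1
eef_pos: [0.566, -0.0236, 0.2103]
tcp_rot: [0.668, 0.744, -0.0, -0.0]
contact_force: [-0.7, -0.1, -2.4]
opening: 0.194
```

View pics/s5.png

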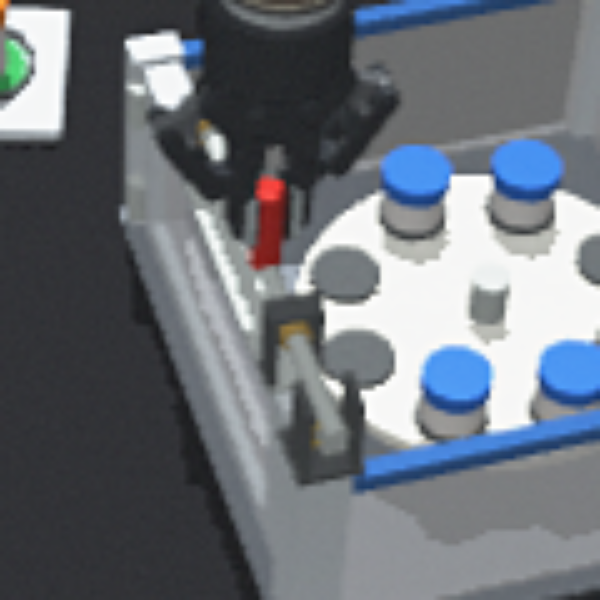

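The knob top has risen from row 200 to 183 in the crop, about 12 mm, and the yellow lip now shows under the rod. Drawing back along the rod.

```bash
python3 -m jog '{"travel":[[0,0,1],[0,3,0],[-0.5,5,0],[-0.5,5,0],[-0.5,5,0]],"dr":[[0,0,0],[0,0,0],[0,0,0],[0,0,0],[0,0,0]],"jaw":[255,255,255,255,255]}'
python3 -m jog '{"travel":[[-0.5,5,0],[-0.5,5,0],[0,0,0]],"dr":[[0,0,0],[0,0,0],[0,0,0]],"jaw":[255,255,255]}'
```

```text
time: 13.57
eef_pos: [0.5642, -0.0051, 0.2112]
tcp_rot: [0.668, 0.744, -0.0, -0.0]
contact_force: [-2.2, -0.9, -2.4]
opening: 0.196
time: 13.82
eef_pos: [0.5632, 0.0058, 0.2113]
tcp_rot: [0.668, 0.744, 0.0, -0.001]
contact_force: [-2.5, 1.6, -3.1]
opening: 0.196
```

```bash
python3 -m jog '{"travel":[[-0.5,5,0],[-0.5,5,0],[-0.5,5,0],[0,1,0],[0,0,0]],"dr":[[0,0,0],[0,0,0],[0,0,0],[0,0,0],[0,0,0]],"jaw":[255,255,255,255,255]}'
python3 - <<'E'
from h import *
I=read_camera("side")
cv2.imwrite("pics/s6.png",cv2.resize(I[170:290,300:420],(600,600))[:,:,::-1])
p=get_state()["eef_pos"]; y=np.deg2rad(6.05)
for slide0 in (0,.003,.005):
  k0=np.array([.5663,-.0237]); ey=np.array([-np.sin(y),np.cos(y)]); ex=np.array([np.cos(y),np.sin(y)])
  H=k0+ey*(.205-slide0); v=p[:2]-H
  w=[]
  for a in np.arange(0,.3501,.05):
    c,s=np.cos(a),np.sin(a); w.append(H+np.array([[c,s],[-s,c]])@v)
  w=np.array(w);print(slide0,np.linalg.norm(v),(np.diff(w,axis=0)*1000).round(1).tolist(),w[-1])
E
```

```text
time: 14.23
eef_pos: [0.5617, 0.0211, 0.2113]
tcp_rot: [0.668, 0.744, -0.0, -0.001]
contact_force: [-5.1, 1.3, -2.1]
opening: 0.193
0 0.16010668242891582 [[-8.0, -0.7], [-8.0, -0.3], [-8.0, 0.1], [-8.0, 0.5], [-7.9, 0.9], [-7.9, 1.3], [-7.8, 1.7]] [0.50608805 0.02477562]
0.003 0.15710668362030966 [[-7.8, -0.6], [-7.9, -0.2], [-7.9, 0.1], [-7.8, 0.5], [-7.8, 0.9], [-7.7, 1.3], [-7.7, 1.7]] [0.50713019 0.02470317]
0.005 0.15510668444017595 [[-7.7, -0.6], [-7.8, -0.2], [-7.8, 0.1], [-7.7, 0.5], [-7.7, 0.9], [-7.6, 1.3], [-7.6, 1.7]] [0.50782494 0.02465487]
```

View pics/s6.png

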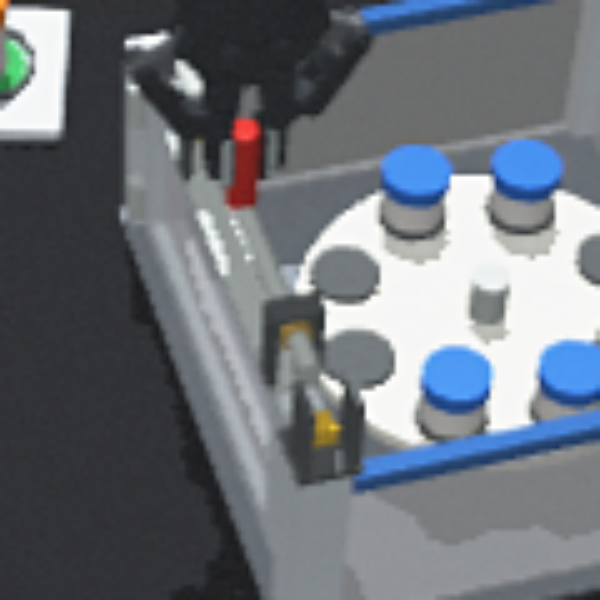

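The nose is clear of the keeper, with the yellow lip bare at (327,428). Slide is at least 45 mm. Swinging the gate gently, turning the tool with it.

```bash
python3 -m jog '{"travel":[[-4,-0.3,0],[-4,-0.3,0],[-4,-0.1,0],[-4,-0.1,0],[0,0,0]],"dr":[[0,0,-1.43],[0,0,-1.43],[0,0,-1.43],[0,0,-1.43],[0,0,0]],"jaw":[255,255,255,255,255]}' 60
python3 - <<'E'
from h import *
I=read_camera("side")
cv2.imwrite("pics/s7.png",cv2.resize(I[170:290,300:420],(600,600))[:,:,::-1])
E
```

```text
time: 14.7
eef_pos: [0.5462, 0.0195, 0.2121]
tcp_rot: [0.705, 0.709, 0.001, 0.001]
contact_force: [2.2, 0.9, -2.5]
opening: 0.193
```

View pics/s7.png

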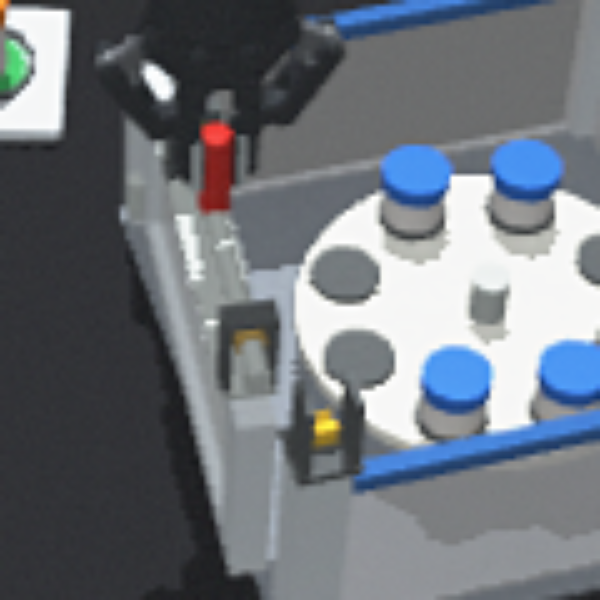

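The gate is moving: the staple post at (250,340) has left the keeper, and forces are low. Continuing.

```bash
python3 -m jog '{"travel":[[-4,0,0],[-4,0.1,0],[-4,0.2,0],[-4,0.3,0],[-4,0.4,0]],"dr":[[0,0,-1.43],[0,0,-1.43],[0,0,-1.43],[0,0,-1.43],[0,0,-1.43]],"jaw":[255,255,255,255,255]}' 60
python3 -m jog '{"travel":[[-4,0.5,0],[-4,0.6,0],[-4,0.7,0],[-4,0.8,0],[0,0,0]],"dr":[[0,0,-1.43],[0,0,-1.43],[0,0,-1.43],[0,0,-1.43],[0,0,0]],"jaw":[255,255,255,255,255]}' 60
python3 -m jog '{"travel":[[0,0,0],[0,0,0],[0,0,0]],"dr":[[0,0,0],[0,0,0],[0,0,0]],"jaw":[255,255,255]}'
```

```text
time: 15.17
eef_pos: [0.5262, 0.0205, 0.2118]
tcp_rot: [0.748, 0.663, 0.0, 0.0]
contact_force: [3.6, 0.5, -2.3]
opening: 0.192
time: 15.58
eef_pos: [0.5096, 0.0232, 0.2116]
tcp_rot: [0.78, 0.626, -0.0, 0.0]
contact_force: [3.4, -0.2, -2.9]
opening: 0.192
time: 15.83
eef_pos: [0.5103, 0.023, 0.2116]
tcp_rot: [0.78, 0.626, -0.0, 0.0]
contact_force: [1.8, 0.5, -2.5]
opening: 0.195
```

```bash
python3 -m jog '{"travel":[[-3.5,0.8,0],[0,0,0],[0,0,0],[0,0,0],[0,0,0]],"dr":[[0,0,-1.3],[0,0,0],[0,0,0],[0,0,0],[0,0,0]],"jaw":[255,255,255,255,255]}'
python3 - <<'E'
from h import *
s=get_state();p=s["eef_pos"];print(p,abs(s["dq"]).max())
y=np.deg2rad(6.05)
for s0 in(0,.005):
  H=np.array([.5663,-.0237])+np.array([-np.sin(y),np.cos(y)])*(.205-s0);v=p[:2]-H
  print("gate",np.arctan2(-v[0],-v[1])-y,"slide",.205-np.linalg.norm(v))
I={n:read_camera(n) for n in("top","side")}
print(blobs(I["side"],"red",(300,170,380,240),2)[1], proj("side",[p[0],p[1],.216]))
a=cv2.resize(I["side"][130:330,240:440],(500,500));b=I["top"][150:270,180:300];b=cv2.resize(b,(300,300));b=cv2.copyMakeBorder(b,0,200,0,0,cv2.BORDER_CONSTANT)
cv2.imwrite("pics/s8.png",np.hstack([a,b])[:,:,::-1])
E
```

```text
time: 16.25
eef_pos: [0.5067, 0.0238, 0.2115]
tcp_rot: [0.787, 0.617, -0.0, -0.0]
contact_force: [2.9, -0.8, -3.3]
opening: 0.194
[0.5066634  0.02383374 0.21145522] 0.0015811242720842771
gate 0.1330500328346999 slide 0.044116043030157176
gate 0.14385388949008093 slide 0.048813597524989594
[([325, 195, 7, 18, 102], [327.7, 203.3])] [327.81222083 204.75483466]
```

View pics/s8.png

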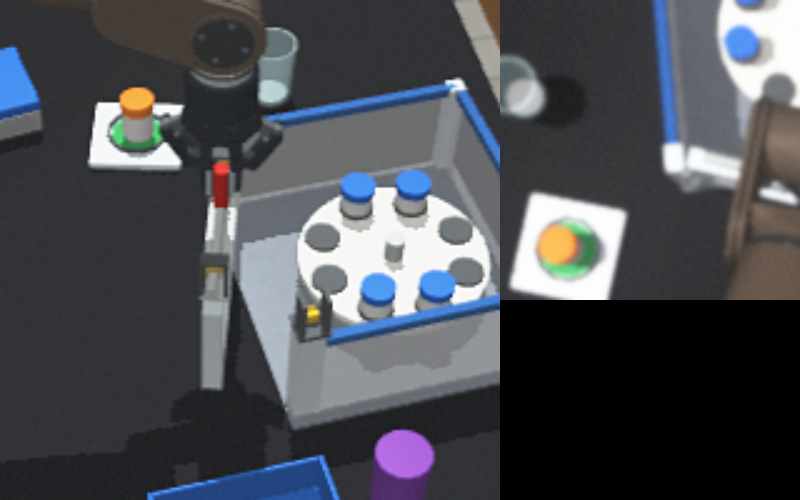

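The last picture shows the jar upright in its ring and the gate ajar, with the red knob in the fingers. My printed gate angle had a sign slip: it subtracted the 0.106 rad yaw instead of adding it. Corrected, the gate is at 0.344–0.355 rad (about 10 cm), slide 44–49 mm, at rest. Handing in.

```bash
python3 -c "
from plant import *
print(sign_off())"
```

```text
the job is handed in; nothing more can be done
None
```

I finished both parts and handed the job in at about 16.4 s of the 59 s; no verdict is reported.

- **Jar:** I lifted the smaller orange-lidded jar from the bin, regripping once because the first grip was about 6 mm off centre. It stands upright in the ringed seat, about 2–3 mm off centre against the 16 mm allowed.
- **Latch:** I lifted the bolt about 13 mm by the knob and drew it back 44–49 mm. The picture showed the nose clear of the keeper's lip.
- **Gate:** It is held ajar by the red knob at 0.344–0.355 rad, about 10 cm at the free edge. The arm is at rest with grip set to 60 N and 3–5 N at the wrist.

**Checks:**
- **Knob position:** after the swing it agreed with the gripper pose to about 1.5 pixels.
- **Gate angle:** the script first printed 0.13–0.14 rad because of a sign slip with the changer's 6° yaw. The corrected value matches both the tool's turn and the picture.
- **Bystanders:** the bottle and beaker looked untouched in the pictures, but I did not measure them at the end. The bottle was not in the final picture.

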